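# Clip a converter board onto the microscope stage

## Task

Pick up the converter board from the mat, lay it flat on the microscope stage in front of the two spring clips, and slide it in, square, under both clips so that they ride up over its edge and snap down into its notches as the board comes home against the stop of the back fence. Go gently: do not press or ram the board hard against the stage, the clips or the stop, do not bend the clips, leave the other things alone, and let go at the end.

Things in the scene. Friction and masses are not known exactly. Their poses are not given: they have to be found in the camera images.
- board: Flat dark-green circuit board, 110 long (its x), 72 wide (its y), 3.2 mm thick, smooth underside, about 0.2 kg. Origin: centre of the underside; z up. Either end may go in first. Besides the transformer, lower parts stand near both ends within 20 mm of its centre line: two cans to 25 mm above the underside at x = -40 mm, a heat sink to 21 mm at x = +34 mm.
- board_grip (a point): Where to grip the board: 26 mm above its underside, over its centre, axes as the board's. It lies in the transformer, an upright block 30 mm along x and 36 mm along y, whose top is 35 mm above the underside. Grip across the 36 mm (one finger on each y side). Sliding it in takes 5 to 15 N, most as the clips ride up, and presses its leading end down with about half the push.
- board_notch (a point): Middle of one of the four clip notches of the board, on its underside: at x = +33.5, y = +29 mm of the board; the others at (+-33.5, +-29). Each is open to the long edge, 14 mm deep in y and 12 mm long in x (27.5 to 39.5 mm from the board's centre).
- stage: White microscope stage fixed to the bench, 220 (x) x 170 (y) x 22 mm high, flat top with a black disc flush in it. Origin: centre of the underside, z up. The board goes in along +x, its length along x. Across the +x part stands the back fence, an aluminium bar 90 mm wide, 21 mm high with its thumbscrews; it carries both clips and a rigid stop tongue 34 mm wide, 8 mm high.
- seat (a point): Point on the stage top, axes as the stage's: home of the board's centre if the back fence stands in mid slot (stop 55 mm in +x of here). But the fence is clamped up to 6 mm off in x, either way: find home by feel or sight. Lay the board 36 to 44 mm in -x of here; with the fence in mid slot the clips first touch its edge when it is 24 mm in -x, and ride on it from 17 mm.
- clip_left (a joint): Left spring clip (+y), a steel leaf 8 mm wide from the back fence towards -x; it pivots 52 mm behind its V-shaped toe. Toe, with the fence in mid slot: 37 mm in +x, 31 mm in +y of the seat, 0.8 mm above the stage at rest. Angle in rad, grows as the toe lifts: 0 at rest, about 0.04 riding on the board, back near 0 when snapped into a notch. Toe force 1.6 N at rest, 3.2 N on the board.
- clip_right (a joint): Right spring clip, the same at 31 mm in -y of the seat. In front (-x) of each toe the clip's end turns up at 22 degrees for 8 mm, its mouth only 4 mm above the stage: a board lying down on the stage slides under and lifts it, one held over 1 mm up butts against it. The toes drop into the notches, and draw the board in, in its last 2 mm before the stop.
- mat: Blue bench mat, fixed, 290 x 200 x 2 mm, on which the board lies at the start. Origin: centre of the underside.
- screwdriver: Bystander: red-handled screwdriver 160 mm long lying on the mat. Leave it alone.
- solder_reel: Bystander: metal reel, 62 mm across, 36 mm high, standing on the bench. Leave it alone.
- capacitor: Bystander: black capacitor can, 35 mm across, 46 mm high, standing on the mat. Leave it alone.
Not all that is in view belongs to the job. What is shaped like the board but red, turquoise or yellow is not meant.

How it is judged:
By the outcome, as a careful person would: the job done as asked, in the order asked, and still so for the second after the job is handed in, with the robot touching nothing.
It also fails if it takes over 64 s, if anything falls off the work surface, if the arm or the gripper's body presses on something with over 40 N, if the wrist force passes 120 N, or if a joint passes its speed limit or range.

## Robot

A 6-joint arm with a two-finger parallel gripper is mounted at the origin on the work surface. World frame = base frame: x ahead of the robot, y to its left, z up, the work surface at z = 0. Lengths are in m, angles in degrees, forces in N, time in s.
With the tool pointing down it reaches from about 0.375 to 0.9 m from the base axis. Payload 3.1 kg.
Tool frame: the origin (TCP) lies midway between the tips of the shut fingers; the grasp point (between the pads) lies 19 mm behind it; z points along the fingers, y is the line along which they close (so a half turn about z gives the same grasp; the last joint's range is limited). The gripper opens to 87 mm and grips with 3 to 60 N. Pads are 19 mm wide; open, the fingers measure 117 mm over their backs; the gripper's body (75 mm by 190 mm) begins 51 mm behind the grasp point.
Start: joints at [64.716, 30.224, 82.088, -0, 67.689, -10.227], TCP at [0.162, 0.604, 0.223] pointing down, gripper open.
Joint ranges: [-176.69, 176.69], [-43.24, 126.21], [12.49, 139.97], [-82, 262], [0, 151.66], [-163.58, 163.58]. Speed limits (degrees/s): [159.86, 159.86, 180, 180, 180, 180].

## Interface

Orientations are given as a 3x3 rotation matrix whose columns are the frame's x, y, z axes.
In Python, from rig import read_state, capture, camera_info, hand_in gives the robot as it stands.
- The arm moves only by the tool drive_tool, never from a script. Its argument "motion" is a list of rows, each a list of 2 entries, a list of its own where there are three numbers: the shift along the tool's x, y, z in mm, then the turn, a rotation vector about the tool's x, y, z in rad. A call has 1 to 5 rows; each row shifts and turns the commanded pose from where the row before left it, along the tool's axes as they then stand; what a row does not reach is not made up. A row lasts 1/10 s, in which the tool goes at most 50 mm and 8.59 degrees, less where a joint would pass 70% of its speed; a pose out of reach is approached as far as the arm can. A call is refused whole if a number of a shift passes 50 or a number of a turn 0.15, either way. A call with a gripper value outside its range is refused whole. "gripper" is the opening, from 0 (shut) to 1 (fully open), set as the call begins (left out, the last holds). The fingers move at their own pace and stop on an object; the grip force is fixed at half the most. Time passes only in rows, so rows that do not move let the fingers close. It gives the time, the measured TCP pose, the force, the opening and the grip force at its end, in the units of the state.
- read_state(): the state, without advancing time (a new reading comes with each control period).
- capture(name): name is "scene" or "top"; returns the picture (384x512x3 uint8, red, green, blue); there is no depth.
- camera_info(name): a dict with "fovy" (degrees; the focal length in pixels is half the picture's height over the tangent of half this angle, whatever the lens; pixels are square), "cx", "cy" (the principal point, pixels), "k1" (the pictures are not rectified: a ray, as slopes to the right and down, at radius r is drawn at 1 + k1 r^2 times it, then the intrinsics apply), "xyz" and "orientation" of the camera in the world. Camera axes: x right, y down, z forward; pixel columns grow to the right and rows downward; lengths in m; the calibration is good to about 2 mm. A picture is of the moment at which its call begins. camera_info takes no time and is no camera call.
- hand_in(): hands the job in; it is judged then, once.
The state is a dict: "time_s": time; "joint_positions": joint angles; "qvel": joint speeds; "tau": joint torques, N m; "position": TCP position; "tcp_rot": TCP orientation; "force": force on the tool from outside, world axes, zero at the start; "moment": the same for the moment, N m; "opening": opening from 0.0 (shut) to 1.0 (fully open); "grasp_force": force on a finger pad.
Only numpy, scipy, OpenCV 4.12 (cv2) and the standard library are available. Lean on these libraries where they do the work, as an engineer would, in place of code of your own. Each camera call takes 0.05 s, during which the arm holds its last target. There are 200 camera calls.

## Working session

There is one attempt and no reset: what is moved stays moved. The work goes in short steps, Python scripts to look and compute and a tool call to move; the robot and the scene stay as the last step left them, time stands still between calls to the robot, and variables do not carry over. Pictures are saved under pics/ and viewed, at most 10 in all, crops included, and the job is handed in when it is done.

Besides the shell and the picture viewer there is one more tool, called after "Emit:" as name([rows], argument=value, ...), one row to a line, values as JSON. drive_tool: Moves the arm, as the interface text tells. Its arguments: {"type":"object","properties":{"motion":{"type":"array","items":{"type":"array"}},"gripper":{"type":"number"}},"required":["motion"]}

```bash
mkdir -p pics; cat > h.py <<'E'
import numpy as np, cv2
from rig import read_state, capture, camera_info, hand_in
def ray(cam,u,v):
    c=camera_info(cam); f=192/np.tan(np.radians(c["fovy"]/2))
    d=np.array([(u-c["cx"])/f,(v-c["cy"])/f]); s=d.copy()
    for _ in range(30): s=d/(1+c["k1"]*(s@s))
    R=np.array(c["orientation"]); return np.array(c["xyz"]),R@np.array([s[0],s[1],1])
def pt(cam,u,v,z):
    o,d=ray(cam,u,v); return (o+d*(z-o[2])/d[2])[:3]
def proj(cam,p):
    c=camera_info(cam); f=192/np.tan(np.radians(c["fovy"]/2))
    q=np.array(c["orientation"]).T@(np.array(p)-np.array(c["xyz"])); s=q[:2]/q[2]
    s=s*(1+c["k1"]*(s@s)); return s[0]*f+c["cx"],s[1]*f+c["cy"]
def save(cam,name,box=None,k=1):
    im=capture(cam)[:,:,::-1]
    cv2.imwrite(f"pics/raw_{name}.png",im)
    if box: im=im[box[1]:box[3],box[0]:box[2]]
    cv2.imwrite(f"pics/{name}.png",cv2.resize(im,None,fx=k,fy=k,interpolation=cv2.INTER_CUBIC))
E
python3 - <<'E'
from h import *
a=capture("scene");b=capture("top")
cv2.imwrite("pics/raw_s0.png",a[:,:,::-1]);cv2.imwrite("pics/raw_t0.png",b[:,:,::-1])
cv2.imwrite("pics/s0.png",cv2.resize(a[:,:,::-1],(800,600)));cv2.imwrite("pics/t0.png",cv2.resize(b[:,:,::-1],(800,600)))
for c in("scene","top"):print(c,camera_info(c))
print(read_state())
E
```

```text
scene {'fovy': 43.05690446492265, 'cx': 260.9796431494511, 'cy': 195.46812276774222, 'k1': -0.0182463933805645, 'xyz': array([1.10557981, 0.52491387, 0.85872845]), 'orientation': array([[-0.72686753,  0.46411141, -0.50622544],
       [ 0.68671894,  0.50080279, -0.52689057],
       [ 0.00898318, -0.73061424, -0.68273138]])}
top {'fovy': 48.1957338021703, 'cx': 257.10636342342485, 'cy': 192.2670553096073, 'k1': 0.05587096891483559, 'xyz': array([ 0.37073329, -0.06552356,  1.14540211]), 'orientation': array([[-9.28724673e-04, -9.94970649e-01,  1.00162590e-01],
       [-9.99739860e-01, -1.35881629e-03, -2.27676361e-02],
       [ 2.27892322e-02, -1.00157679e-01, -9.94710556e-01]])}
{'time_s': 0.1, 'joint_positions': array([ 6.47140142e+01,  3.02744722e+01,  8.21485181e+01, -8.50911000e-04,
        6.76888494e+01, -1.02280742e+01]), 'qvel': array([-0.04374635, -0.09373387, -0.15483105, -0.03366073,  0.03783547,
        0.02285538]), 'tau': array([-4.49336994e-04, -4.40987384e+01, -1.77150679e+01,  6.34698104e-02,
        5.34866110e-02, -5.47153797e-05]), 'position': array([0.16207272, 0.60294478, 0.22166348]), 'tcp_rot': array([[-9.65665064e-01,  2.59788972e-01, -8.21334651e-04],
       [ 2.59790057e-01,  9.65663497e-01, -1.77081366e-03],
       [ 3.33095031e-04, -1.92338746e-03, -9.99998095e-01]]), 'force': array([0.11428458, 0.06904851, 0.01559912]), 'moment': array([ 0.01139256,  0.00721865, -0.00811607]), 'grasp_force': 0.0, 'opening': 1.0027616271810977}
```

View pics/t0.png

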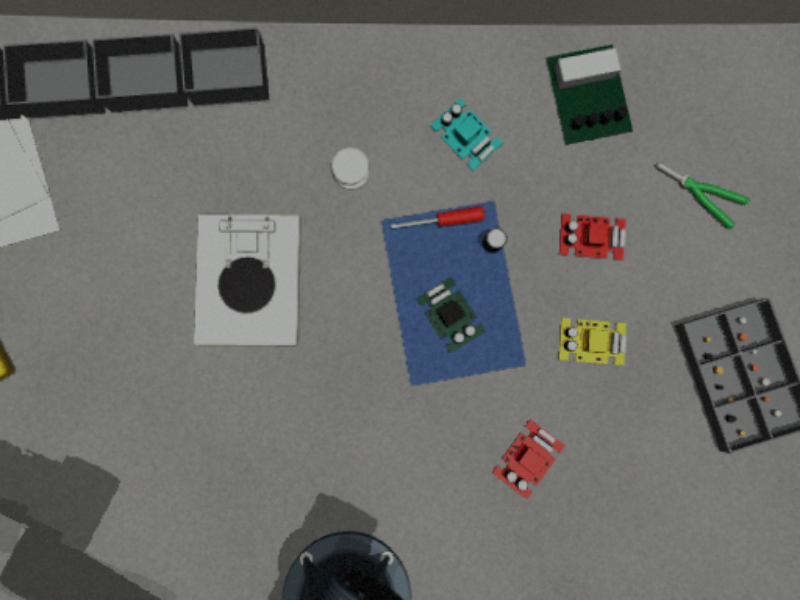

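View pics/s0.png

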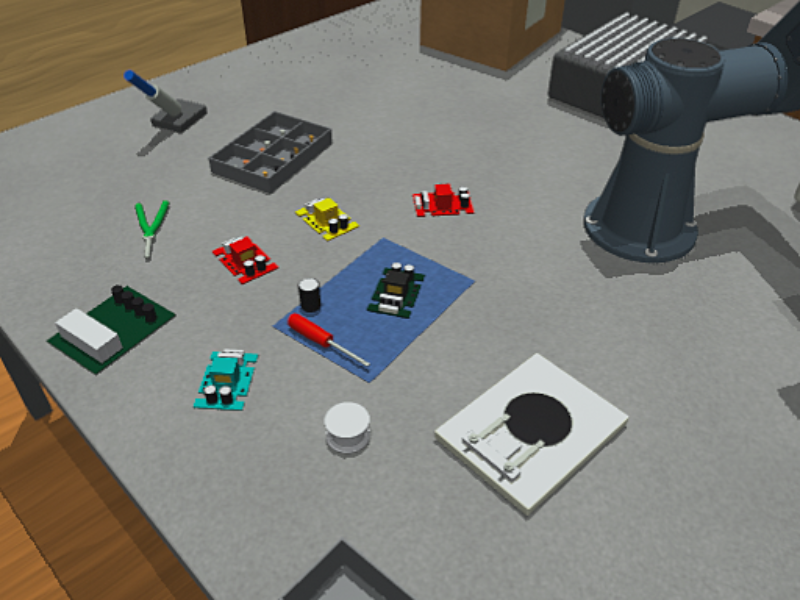

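The top view (800x600 picture) shows these candidates:
- dark-green notched board on the blue mat at (451,314), with cans and a heat sink
- plain green board at (590,95), with a white block and no notches
- red boards at (595,237) and (527,460)
- yellow board at (593,341)
- turquoise board at (467,134)

Only the one on the mat is both dark green and notched. The stage is at (247,280), with its fence towards the top of the picture.

```bash
cat > m.py <<'E'
from h import *
b=cv2.imread("pics/raw_t0.png").astype(int)
B,G,R=b[...,0],b[...,1],b[...,2]
def big(m):
    n,l,s,c=cv2.connectedComponentsWithStats(m.astype(np.uint8)); k=1+np.argmax(s[1:,4]); return l==k
# stage: bright
m=np.zeros(G.shape,bool); m[130:230,118:198]=(b.min(2)[130:230,118:198]>150)
m=big(cv2.morphologyEx(m.astype(np.uint8),cv2.MORPH_CLOSE,np.ones((3,3))))
ct=max(cv2.findContours(m.astype(np.uint8),0,cv2.CHAIN_APPROX_NONE)[0],key=len)[:,0].astype(float)
def rect(ct,z):
    P=np.array([pt("top",u,v,z)[:2] for u,v in ct]); r=cv2.minAreaRect((P*1000).astype(np.float32)); return r,cv2.boxPoints(r)
for z in(.022,): print("stage",*rect(ct,z))
# board: not blue within mat
u0,v0,u1,v1=262,172,318,232
hsv=cv2.cvtColor(b.astype(np.uint8),cv2.COLOR_BGR2HSV)
g=np.zeros(G.shape,bool); g[v0:v1,u0:u1]=((G>B)&(G>=R+3)&(G<110))[v0:v1,u0:u1]
print(g.sum())
c=np.argwhere(g)[:,::-1].astype(float); print("board",*rect(c,.0052))
mm=np.zeros((*G.shape,3),np.uint8); mm[g]=255; mm[m]=(0,255,255)
o=np.hstack([b[v0:v1,u0:u1].astype(np.uint8),mm[v0:v1,u0:u1]]); o=cv2.resize(o,None,fx=7,fy=7,interpolation=cv2.INTER_CUBIC)
cv2.imwrite("pics/c1.png",o)
E
python3 m.py
```

```text
stage ((519.8094482421875, 169.222412109375), (166.26434326171875, 217.11923217773438), 89.75713348388672) [[410.8984   86.55115]
 [628.01575  85.63083]
 [628.72046 251.89368]
 [411.60315 252.814  ]]
682
board ((461.9574890136719, -173.83822631835938), (108.86937713623047, 70.3206558227539), 31.761625289916992) [[ 397.16675 -172.597  ]
 [ 434.18256 -232.38683]
 [ 526.7482  -175.07945]
 [ 489.73242 -115.28963]]
```

View pics/c1.png

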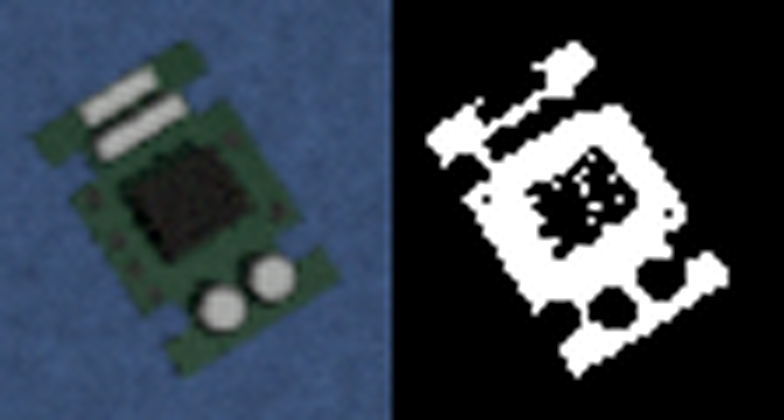

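The crop shows notched dark green, black transformer, two cans at lower right (board −x end) and heat sink at upper left (+x end): this is the right board. Next I'll measure the fence and clips.

```bash
python3 - <<'E'
from h import *
a=cv2.imread("pics/raw_t0.png")[132:202,122:196];s=cv2.imread("pics/raw_s0.png")[245:320,288:378]
a=cv2.resize(a,(423,400),interpolation=cv2.INTER_CUBIC);s=cv2.resize(s,(370,308),interpolation=cv2.INTER_CUBIC)
o=np.zeros((400,793,3),np.uint8);o[:,:423]=a;o[:308,423:]=s;cv2.imwrite("pics/c2.png",o)
E
```

```text
(no output)
```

View pics/c2.png

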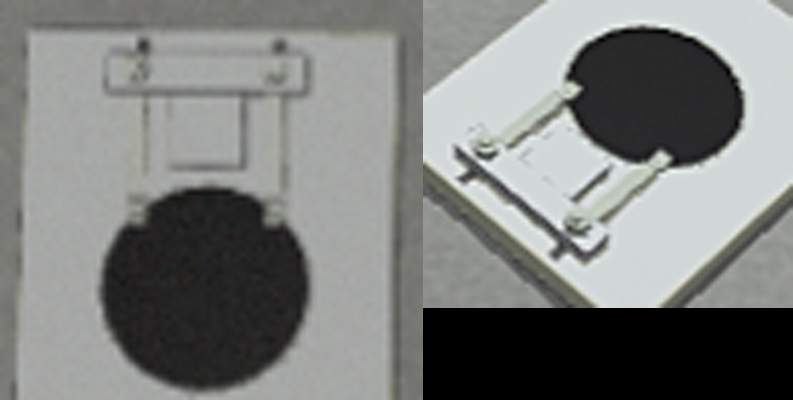

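Emit:
drive_tool([
  [[0,-40,0],[0,0,-0.14]],
  [[0,-45,0],[0,0,-0.14]],
  [[0,-45,0],[0,0,-0.14]],
  [[0,-45,0],[0,0,-0.14]],
  [[0,-45,0],[0,0,-0.14]],
])

```text
time_s: 0.6
position: [0.166, 0.3863, 0.2222]
tcp_rot: [[-0.904, -0.428, -0.001], [-0.428, 0.904, -0.001], [0.001, -0.001, -1.0]]
force: [1.9, 0.1, 1.0]
opening: 1.001
grasp_force: 0.0
```

Top crop: clip ends at about (137,226) and (274,226), stop tongue end at about row 166, cols 168–245. The disc is centred at (205,289).

```bash
python3 - <<'E'
from h import *
f=lambda u,v,z:(pt("top",122+(u+.5)/5.716-.5,132+(v+.5)/5.714-.5,z)*1000).round(1)
print("mouth",f(137,228,.026),f(274,228,.026))
print("tongue",f(168,166,.030),f(245,166,.030),f(168,168,.022),f(245,168,.022))
print("bar",f(105,95,.035),f(308,95,.035),f(105,52,.035),f(308,52,.035))
print("disc",f(205,289,.022),f(100,289,.022),f(308,289,.022))
g=lambda u,v,z:(pt("scene",288+(u-423+.5)/4.11-.5,245+(v+.5)/4.107-.5,z)*1000).round(1)
print("scene mouth",g(574,91,.026),g(661,160,.026)); 
import numpy as np
a=cv2.imread("pics/raw_t0.png").astype(int).min(2)[120:240,110:205]
print(a[70-0:72,:].mean(0).astype(int)[:20],)
for r in (60,70,80):print(a[r,12:20],a[r,75:85])
# scene stage top corners
s=lambda u,v:(pt("scene",(u+.5)*.64-.5,(v+.5)*.64-.5,.022)*1000).round(1)
print("corners",s(436,436),s(537,354),s(627,417),s(528,511))
E
```

```text
mouth [537.5 199.9  26. ] [537.8 138.   26. ]
tongue [565.5 185.6  30. ] [565.7 150.9  30. ] [566.  187.4  22. ] [566.2 152.4  22. ]
bar [597.2 213.5  35. ] [597.8 122.   35. ] [617.1 213.9  35. ] [617.7 122.3  35. ]
disc [510.1 169.4  22. ] [509.9 216.8  22. ] [510.2 122.7  22. ]
scene mouth [542.9 140.6  26. ] [544.2 200.8  26. ]
[120 115 117 116 118 119 116 116 117 116 118 119 120 117 122 155 165 164
 164 165]
[123 121 119 122 166 163 163 166] [163 165 164 168 167 129  91 114 114 115]
[120 119 124 154 164 166 165 166] [163 167 164 164 166 128  90 115 115 114]
[120 116  98 165 167 163 165 168] [164 165 165 165 160 118  93 116 114 113]
corners [635.9  94.2  22. ] [415.6  89.6  22. ] [417.1 253.5  22. ] [633.8 255.5  22. ]
```

Emit:
drive_tool([
  [[0,-48,0],[0,0,-0.12]],
  [[-30,-38,0],[0,0,0]],
  [[-40,-30,0],[0,0,0]],
  [[-40,-30,0],[0,0,0]],
  [[-40,-30,0],[0,0,0]],
])

```text
time_s: 1.1
position: [0.383, 0.3155, 0.2226]
tcp_rot: [[-0.854, -0.52, -0.0], [-0.52, 0.854, 0.0], [0.0, 0.0, -1.0]]
force: [0.0, 0.4, 0.3]
opening: 0.998
grasp_force: 0.0
```

Emit:
drive_tool([
  [[17,-42,0],[0,0,0]],
  [[17,-42,0],[0,0,0]],
  [[17,-42,0],[0,0,0]],
  [[17,-42,0],[0,0,0]],
  [[17,-42,0],[0,0,0]],
])

```text
time_s: 1.6
position: [0.4178, 0.0911, 0.2224]
tcp_rot: [[-0.854, -0.521, -0.0], [-0.521, 0.854, 0.0], [0.0, 0.0, -1.0]]
force: [0.6, 0.2, -0.3]
opening: 0.998
grasp_force: 0.0
```

Emit:
drive_tool([
  [[17,-42,0],[0,0,0]],
  [[17,-42,0],[0,0,0]],
  [[17,-42,15],[0,0,0]],
  [[17,-42,30],[0,0,0]],
  [[17,-42,30],[0,0,0]],
])

```text
time_s: 2.1
position: [0.4541, -0.1257, 0.1519]
tcp_rot: [[-0.854, -0.52, 0.002], [-0.52, 0.854, -0.001], [-0.001, -0.001, -1.0]]
force: [1.1, 0.2, -0.5]
opening: 1.002
grasp_force: 0.0
```

Emit:
drive_tool([
  [[17,-38,0],[0,0,0]],
  [[0,0,0],[0,0,0]],
  [[0,0,0],[0,0,0]],
])

```text
time_s: 2.4
position: [0.4586, -0.1656, 0.1519]
tcp_rot: [[-0.855, -0.519, -0.001], [-0.519, 0.855, 0.001], [0.0, 0.001, -1.0]]
force: [-0.7, 0.1, -0.3]
opening: 1.002
grasp_force: 0.0
```

```bash
cat > d.py <<'E'
import sys
from h import *
s=read_state();R=s["tcp_rot"];p=s["position"]*1000
t=np.array([float(x) for x in sys.argv[1:4]])
print(s["time_s"],p.round(2),"shift",(R.T@(t-p)).round(2),"yaw y",np.degrees(np.arctan2(R[1,1],R[0,1])).round(2),"tilt",R[:2,2].round(4),"F",s["force"].round(2),"M",s["moment"].round(3),"j6",s["joint_positions"][5].round(1))
E
python3 d.py 462 -174 9
```

```text
2.4 [ 458.61 -165.57  151.87] shift [  1.42  -9.17 142.86] yaw y 121.24 tilt [-0.0011  0.001 ] F [-0.7   0.07 -0.26] M [ 0.051  0.068 -0.005] j6 -154.3
```

Emit:
drive_tool([
  [[1.4,-9.2,40],[0,0,-0.01]],
  [[0,0,40],[0,0,0]],
  [[0,0,30],[0,0,0]],
  [[0,0,0],[0,0,0]],
  [[0,0,0],[0,0,0]],
])

```text
time_s: 2.9
position: [0.4623, -0.1722, 0.0427]
tcp_rot: [[-0.848, -0.531, -0.001], [-0.531, 0.848, 0.001], [0.001, 0.001, -1.0]]
force: [0.0, 0.3, 1.8]
opening: 1.004
grasp_force: 0.0
```

```bash
python3 d.py 462 -174 9; python3 -c "
from h import *
a=capture('scene')[:,:,::-1][140:230,200:320];b=capture('top')[:,:,::-1][165:240,250:330]
o=np.zeros((390,800,3),np.uint8);o[:300,:400]=cv2.resize(a,(400,300),interpolation=2);o[:375,400:]=cv2.resize(b,(400,375),interpolation=2);cv2.imwrite('pics/c3.png',o)"
```

```text
2.9 [ 462.29 -172.15   42.71] shift [ 1.21 -1.46 33.71] yaw y 122.05 tilt [-0.0012  0.0009] F [0.   0.29 1.79] M [ 0.059 -0.005 -0.04 ] j6 -155.5
```

View pics/c3.png

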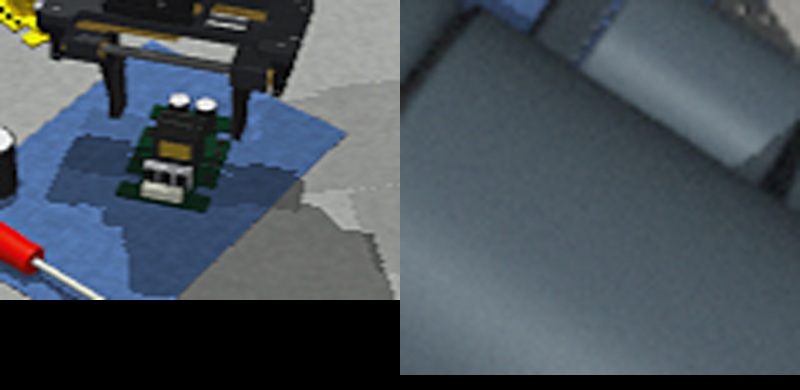

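The scene crop shows the two fingers at (115,90) and (240,110) straddling the transformer at (183,128). Clear to descend.

Emit:
drive_tool([
  [[1,-1,18],[0,0,0]],
  [[0,0,10],[0,0,0]],
  [[0,0,4],[0,0,0]],
  [[0,0,0],[0,0,0]],
  [[0,0,0],[0,0,0]],
])

```text
time_s: 3.5
position: [0.4625, -0.175, 0.0109]
tcp_rot: [[-0.848, -0.529, 0.001], [-0.529, 0.848, -0.0], [-0.0, -0.001, -1.0]]
force: [0.7, -1.2, -0.5]
opening: 0.998
grasp_force: 0.0
```

Emit:
drive_tool([
  [[0,0,0],[0,0,0]],
  [[0,0,0],[0,0,0]],
  [[0,0,0],[0,0,0]],
  [[0,0,0],[0,0,0]],
  [[0,0,0],[0,0,0]],
], gripper=0.3)

```text
time_s: 4.0
position: [0.4623, -0.1749, 0.0104]
tcp_rot: [[-0.848, -0.529, 0.0], [-0.529, 0.848, -0.0], [-0.0, -0.0, -1.0]]
force: [0.0, 0.4, -0.7]
opening: 0.632
grasp_force: 0.0
```

```bash
python3 d.py 462 -174 9
```

```text
4.0 [ 462.26 -174.9    10.42] shift [-0.25  0.9   1.42] yaw y 121.96 tilt [ 0. -0.] F [ 0.04  0.39 -0.74] M [0.022 0.056 0.042] j6 -155.7
```

Emit:
drive_tool([
  [[0,0,1],[0,0,0]],
  [[0,0,0],[0,0,0]],
  [[0,0,0],[0,0,0]],
  [[0,0,0],[0,0,0]],
  [[0,0,0],[0,0,0]],
], gripper=0.0)

```text
time_s: 4.5
position: [0.4618, -0.1745, 0.0092]
tcp_rot: [[-0.848, -0.529, -0.001], [-0.529, 0.848, 0.001], [0.0, 0.001, -1.0]]
force: [-0.9, 1.2, -1.2]
opening: 0.412
grasp_force: 30.0
```

Emit:
drive_tool([
  [[0,0,0],[0,0,0]],
  [[0,0,0],[0,0,0]],
  [[0,0,0],[0,0,0]],
])

```text
time_s: 4.8
position: [0.4626, -0.1751, 0.0093]
tcp_rot: [[-0.848, -0.529, 0.001], [-0.529, 0.848, -0.0], [-0.0, -0.001, -1.0]]
force: [0.8, -0.5, -2.1]
opening: 0.409
grasp_force: 30.0
```

```bash
python3 d.py 462 -174 9
```

```text
4.8 [ 462.57 -175.15    9.31] shift [-0.13  1.27  0.31] yaw y 121.96 tilt [ 0.0006 -0.0005] F [ 0.82 -0.5  -2.09] M [ 0.043  0.099 -0.029] j6 -155.7
```

Emit:
drive_tool([
  [[0,0,-6],[0,0,0]],
  [[0,0,-20],[0,0,0]],
  [[0,0,-40],[0,0,0]],
  [[0,0,-30],[0,0,0]],
  [[0,0,0],[0,0,0]],
])

```text
time_s: 5.3
position: [0.4649, -0.1765, 0.1092]
tcp_rot: [[-0.848, -0.53, 0.008], [-0.53, 0.848, -0.005], [-0.004, -0.009, -1.0]]
force: [1.8, -0.9, -2.9]
opening: 0.408
grasp_force: 30.0
```

Emit:
drive_tool([
  [[0,20,0],[0,0,0.11]],
  [[0,20,0],[0,0,0.11]],
  [[0,20,0],[0,0,0.11]],
  [[0,20,0],[0,0,0.11]],
  [[0,20,0],[0,0,0.1]],
])

```text
time_s: 5.8
position: [0.4283, -0.0807, 0.1046]
tcp_rot: [[-1.0, -0.013, -0.002], [-0.013, 1.0, 0.001], [0.002, 0.001, -1.0]]
force: [-0.7, 0.3, -2.1]
opening: 0.409
grasp_force: 30.0
```

```bash
python3 d.py 470 169 70
```

```text
5.8 [428.33 -80.69 104.64] shift [-44.95 249.1   34.77] yaw y 90.74 tilt [-0.0017  0.0008] F [-0.74  0.28 -2.09] M [ 0.043  0.026 -0.009] j6 -116.2
```

Emit:
drive_tool([
  [[-9,35,0],[0,0,0.013]],
  [[-9,40,0],[0,0,0]],
  [[-9,40,0],[0,0,0]],
  [[-9,40,0],[0,0,0]],
  [[-9,40,0],[0,0,0]],
])

```text
time_s: 6.3
position: [0.4727, 0.1153, 0.1045]
tcp_rot: [[-1.0, -0.005, -0.001], [-0.005, 1.0, -0.0], [0.001, -0.0, -1.0]]
force: [0.9, 0.1, -2.9]
opening: 0.414
grasp_force: 30.0
```

Emit:
drive_tool([
  [[0,36,0],[0,0,0]],
  [[0,18,10],[0,0,0]],
  [[0,0,20],[0,0,0]],
  [[0,0,0],[0,0,0]],
  [[0,0,0],[0,0,0]],
])

```text
time_s: 6.8
position: [0.472, 0.1674, 0.0746]
tcp_rot: [[-1.0, -0.005, -0.003], [-0.005, 1.0, -0.0], [0.003, -0.0, -1.0]]
force: [0.0, 0.5, -2.1]
opening: 0.407
grasp_force: 30.0
```

```bash
python3 d.py 470 169 29.3;  python3 -c "
from h import *
a=capture('scene')[:,:,::-1][195:335,270:420];b=capture('top')[:,:,::-1][125:230,115:215]
cv2.imwrite('pics/raw_a4.png',capture('scene')[:,:,::-1]);cv2.imwrite('pics/raw_b4.png',capture('top')[:,:,::-1])
o=np.zeros((420,800,3),np.uint8);o[:373,:400]=cv2.resize(a,(400,373),interpolation=2);o[:,400:]=cv2.resize(b,(400,420),interpolation=2);cv2.imwrite('pics/c4.png',o)"
```

```text
6.8 [471.97 167.43  74.61] shift [ 1.84  1.59 45.32] yaw y 90.28 tilt [-0.0025 -0.0004] F [ 0.02  0.53 -2.07] M [-0.049  0.014 -0.001] j6 -83.5
```

View pics/c4.png

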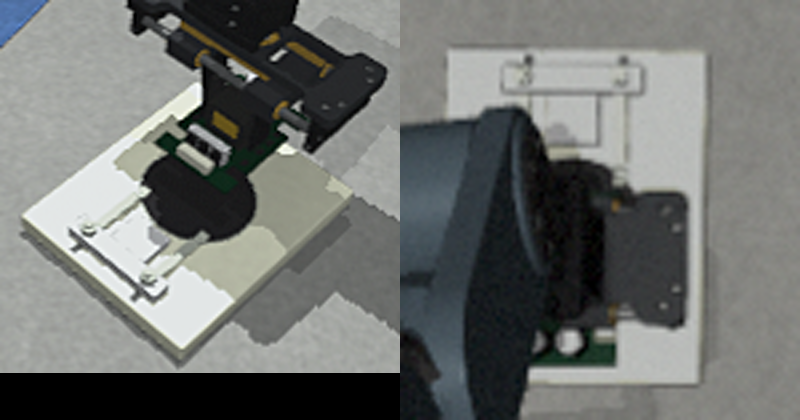

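The scene crop shows the board held level above the stage, heat-sink end towards the fence. Its front edge ends near (235,188); the top crop shows the rear −y corner at (617,366).

```bash
python3 - <<'E'
from h import *
b=cv2.imread("pics/raw_b4.png").astype(int)
z=.0705
print("rear corner", (pt("top",115+(617.5-400)/4-.5,125+366.5/4-.5,z)*1000).round(1))
g=(b[...,1]>b[...,2]+8)&(b[...,1]>b[...,0]+5)
w=g[200:225,148:180]; c=np.argwhere(w)+[200,148]
for v in range(207,219): 
    r=c[c[:,0]==v][:,1]; print(v,r.min() if len(r) else None,r.max() if len(r) else None)
# rear edge line
E=[]
for u in range(150,169):
    r=c[c[:,1]==u][:,0]
    if len(r): p=pt("top",u,r.max()+.5,z)*1000; E.append(p[:2])
E=np.array(E);f=np.polyfit(E[:,1],E[:,0],1);print("rear x at y150",np.polyval(f,150),"slope deg",np.degrees(-np.arctan(f[0])),len(E))
# top long side edge
a=cv2.imread("pics/raw_a4.png").astype(int)
print("front +y corner",(pt("scene",270+235.5/2.667-.5,195+189/2.667-.5,.0705)*1000).round(1),(pt("scene",270+156/2.667-.5,195+140/2.667-.5,.0705)*1000).round(1))
E
```

```text
rear corner [419.1 129.3  70.5]
207 151 162
208 162 162
209 161 162
210 162 168
211 162 168
212 152 168
213 151 168
214 148 168
215 148 168
216 149 167
217 None None
218 None None
rear x at y150 418.35563405942105 slope deg 0.836085697281287 19
front +y corner [519.7 205.9  70.5] [526.8 131.   70.5]
```

Emit:
drive_tool([
  [[1.5,1.2,12],[0,0,0.005]],
  [[0,0,14],[0,0,0]],
  [[0,0,10],[0,0,0]],
  [[0,0,3],[0,0,0]],
  [[0,0,0],[0,0,0]],
])

```text
time_s: 7.5
position: [0.4713, 0.1687, 0.0362]
tcp_rot: [[-1.0, 0.001, -0.001], [0.001, 1.0, -0.0], [0.001, -0.0, -1.0]]
force: [1.3, -0.4, -2.1]
opening: 0.412
grasp_force: 30.0
```

```bash
python3 d.py 470 168.5 29.3; python3 - <<'E'
from h import *
s=capture("scene")[:,:,::-1];b=capture("top")[:,:,::-1]
cv2.imwrite("pics/raw_a5.png",s);cv2.imwrite("pics/raw_b5.png",b)
b=b.astype(int);z=read_state()["position"][2]-.0073+.0032
g=(b[...,1]>b[...,2]+8)&(b[...,1]>b[...,0]+5)
c=np.argwhere(g[195:225,148:180])+[195,148]
for v in range(208,219):
    r=c[c[:,0]==v][:,1]
    if len(r):print(v,r.min(),r.max())
E=[]
for u in range(150,168):
    r=c[c[:,1]==u][:,0]
    if len(r): E.append((pt("top",u,r.max()+.5,z)*1000)[:2])
E=np.array(E);f=np.polyfit(E[:,1],E[:,0],1);print("rear x",np.polyval(f,150),"yaw",np.degrees(-np.arctan(f[0])))
m=[c[c[:,0]==v][:,1].max() for v in range(211,215) if (c[:,0]==v].any() if False else (c[:,0]==v).any())]
print("right y",pt("top",np.mean(m)+.5,212.5,z)*1000)
o=cv2.resize(s[215:325,290:400],(600,600),interpolation=2);cv2.imwrite("pics/c5.png",o)
E
```

```text
7.5 [471.33 168.65  36.2 ] shift [ 1.32 -0.15  6.9 ] yaw y 89.97 tilt [-0.0005 -0.0001] F [ 1.34 -0.42 -2.1 ] M [-0.022 -0.012  0.033] j6 -83.1  File "<stdin>", line 15
    m=[c[c[:,0]==v][:,1].max() for v in range(211,215) if (c[:,0]==v].any() if False else (c[:,0]==v).any())]
                                                                    ^
SyntaxError: closing parenthesis ']' does not match opening parenthesis '('
```

```bash
cat > e.py <<'E'
from h import *
s=capture("scene")[:,:,::-1];b=capture("top")[:,:,::-1]
cv2.imwrite("pics/raw_a5.png",s);cv2.imwrite("pics/raw_b5.png",b)
b=b.astype(int);z=read_state()["position"][2]-.0073+.0032
g=(b[...,1]>b[...,2]+8)&(b[...,1]>b[...,0]+5)
c=np.argwhere(g[195:225,148:180])+[195,148]
for v in range(203,219):
    r=c[c[:,0]==v][:,1]
    if len(r):print(v,r.min(),r.max(),end="; ")
E=[]
for u in range(150,168):
    r=c[c[:,1]==u][:,0]
    if len(r): E.append((pt("top",u,r.max()+.5,z)*1000)[:2])
E=np.array(E);f=np.polyfit(E[:,1],E[:,0],1);print("rear x",np.polyval(f,150),"yaw",np.degrees(-np.arctan(f[0])))
v=c[:,0].max()-2; print("right y",pt("top",c[c[:,0]==v][:,1].max()+.5,v,z)*1000)
o=cv2.resize(s[215:325,290:400],(600,600),interpolation=2);cv2.imwrite("pics/c5.png",o)
E
python3 e.py
```

```text
207 153 157; 208 154 156; 209 155 165; 210 155 165; 211 165 165; 212 165 170; 213 155 170; 214 154 170; 215 151 170; 216 151 170; 217 151 170; rear x 417.2610173594281 yaw -0.08411378044583248
right y [423.66431545 132.06231792  32.63027158]
```

View pics/c5.png

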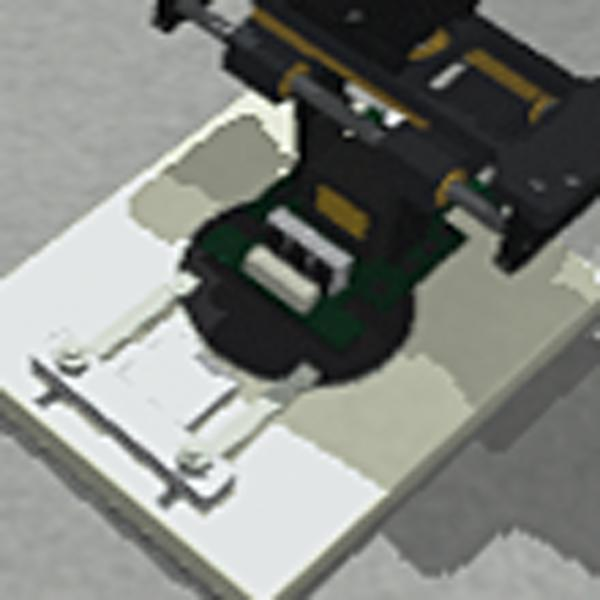

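The crop shows the board level just above the stage, its front edge (205,240)–(355,340) parallel to the fence and about 12 mm clear of the clip mouths at (185,285) and (300,378). Time to lay it down.

Emit:
drive_tool([
  [[1.8,0.7,2.5],[0,0,0]],
  [[0,0,2],[0,0,0]],
  [[0,0,1],[0,0,0]],
  [[0,0,0],[0,0,0]],
  [[0,0,0],[0,0,0]],
])

```text
time_s: 8.1
position: [0.4696, 0.1696, 0.0309]
tcp_rot: [[-1.0, 0.0, 0.0], [0.0, 1.0, 0.0], [-0.0, 0.0, -1.0]]
force: [0.3, 0.1, -2.6]
opening: 0.408
grasp_force: 30.0
```

Emit:
drive_tool([
  [[0,0,0.4],[0,0,0]],
  [[0,0,0.3],[0,0,0]],
  [[0,0,0],[0,0,0]],
])

```text
time_s: 8.4
position: [0.4696, 0.1695, 0.0302]
tcp_rot: [[-1.0, 0.0, 0.0], [0.0, 1.0, -0.0], [-0.0, -0.0, -1.0]]
force: [-0.1, -0.8, -3.2]
opening: 0.409
grasp_force: 30.0
```

```bash
python3 d.py 470 169 29.3
```

```text
8.4 [469.57 169.55  30.17] shift [-0.43 -0.55  0.87] yaw y 89.99 tilt [ 0. -0.] F [-0.06 -0.75 -3.23] M [ 0.012 -0.001 -0.038] j6 -83.0
```

Emit:
drive_tool([
  [[0,0,0.3],[0,0,0]],
  [[0,0,0.3],[0,0,0]],
  [[0,0,0],[0,0,0]],
])

```text
time_s: 8.7
position: [0.4695, 0.1695, 0.0295]
tcp_rot: [[-1.0, 0.0, -0.0], [0.0, 1.0, -0.0], [0.0, -0.0, -1.0]]
force: [0.1, -0.7, -2.7]
opening: 0.413
grasp_force: 30.0
```

Emit:
drive_tool([
  [[0,0,0.3],[0,0,0]],
  [[0,0,0],[0,0,0]],
])

```text
time_s: 8.9
position: [0.4696, 0.1696, 0.0293]
tcp_rot: [[-1.0, 0.0, 0.0], [0.0, 1.0, 0.0], [-0.0, 0.0, -1.0]]
force: [0.4, -0.5, -1.6]
opening: 0.409
grasp_force: 30.0
```

Emit:
drive_tool([
  [[0,0,0.2],[0,0,0]],
  [[0,0,0],[0,0,0]],
])

```text
time_s: 9.1
position: [0.4696, 0.1696, 0.0293]
tcp_rot: [[-1.0, 0.0, 0.0], [0.0, 1.0, 0.0], [-0.0, 0.0, -1.0]]
force: [-0.5, -0.1, 0.5]
opening: 0.41
grasp_force: 30.0
```

```bash
python3 d.py 470 169 29.3
```

```text
9.1 [469.59 169.57  29.27] shift [-0.41 -0.57 -0.03] yaw y 89.99 tilt [0.0002 0.    ] F [-0.46 -0.12  0.54] M [0.086 0.052 0.025] j6 -83.0
```

Emit:
drive_tool([
  [[-2,0,0.1],[0,0,0]],
  [[-2.5,0,0],[0,0,0]],
  [[-2.5,0,0],[0,0,0]],
  [[-2.5,0,0],[0,0,0]],
  [[-1.5,0,0],[0,0,0]],
])

```text
time_s: 9.6
position: [0.4801, 0.1696, 0.0292]
tcp_rot: [[-1.0, 0.0, -0.001], [0.0, 1.0, -0.0], [0.001, -0.0, -1.0]]
force: [-3.5, -0.0, 6.7]
opening: 0.41
grasp_force: 30.0
```

Emit:
drive_tool([
  [[-1,0,0],[0,0,0]],
  [[-1,0,0],[0,0,0]],
  [[-1,0,0],[0,0,0]],
  [[-1,0,0],[0,0,0]],
])

```text
time_s: 10.0
position: [0.4838, 0.1696, 0.0292]
tcp_rot: [[-1.0, 0.0, -0.002], [0.0, 1.0, -0.0], [0.002, -0.0, -1.0]]
force: [-3.8, 0.1, 5.0]
opening: 0.406
grasp_force: 30.0
```

```bash
python3 d.py 510 169 29.3
```

```text
10.0 [483.81 169.58  29.21] shift [-26.19  -0.58  -0.13] yaw y 90.0 tilt [-0.0016 -0.0001] F [-3.82  0.13  4.99] M [0.257 0.53  0.064] j6 -83.2
```

Emit:
drive_tool([
  [[-1,0,0],[0,0,0]],
  [[-1,0,0],[0,0,0]],
  [[-1,0,0],[0,0,0]],
])

```text
time_s: 10.3
position: [0.4859, 0.1696, 0.0292]
tcp_rot: [[-1.0, 0.0, -0.004], [0.0, 1.0, -0.0], [0.004, -0.0, -1.0]]
force: [-5.8, -0.7, 7.4]
opening: 0.41
grasp_force: 30.0
```

Emit:
drive_tool([
  [[-1,0,0],[0,0,0]],
  [[-1,0,0],[0,0,0]],
  [[-1,0,0],[0,0,0]],
])

```text
time_s: 10.6
position: [0.4863, 0.1695, 0.0292]
tcp_rot: [[-1.0, 0.0, -0.009], [0.0, 1.0, -0.001], [0.009, -0.001, -1.0]]
force: [-10.3, 0.2, 12.1]
opening: 0.409
grasp_force: 30.0
```

Emit:
drive_tool([
  [[-1,0,0],[0,0,0]],
  [[-1,0,0],[0,0,0]],
  [[-1,0,0],[0,0,0]],
])

```text
time_s: 10.9
position: [0.4868, 0.1694, 0.0291]
tcp_rot: [[-1.0, 0.0, -0.014], [0.0, 1.0, -0.001], [0.014, -0.001, -1.0]]
force: [-13.2, 0.7, 15.8]
opening: 0.408
grasp_force: 30.0
```

```bash
python3 d.py 510 169 29.3; python3 e.py
```

```text
10.9 [486.79 169.43  29.14] shift [-23.21  -0.43  -0.48] yaw y 89.99 tilt [-0.0136 -0.001 ] F [-13.25   0.7   15.82] M [0.29  1.953 0.029] j6 -83.3
203 155 165; 204 156 165; 205 164 165; 206 165 171; 207 156 170; 208 155 170; 209 151 170; 210 150 170; 211 150 170; 212 155 162; rear x 432.8211088328796 yaw -0.0508260995940225
right y [436.99235755 133.67002867  25.050699  ]
```

View pics/c5.png

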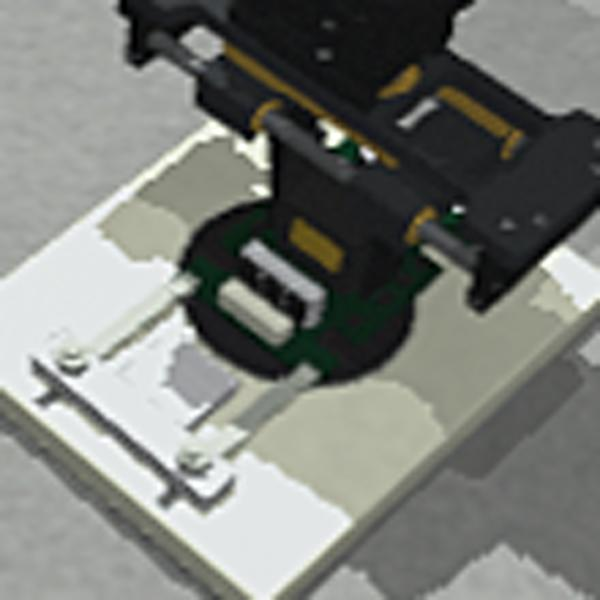

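The board's nose is just under both clip mouths, at (190,285) and (305,375). The tool has pitched nose-down 0.8° and the press is rising, so I'll level it and ease the press.

Emit:
drive_tool([
  [[0,0,-0.3],[0,-0.008,0]],
  [[0,0,-0.3],[0,-0.006,0]],
  [[0,0,0],[0,0,0]],
])

```text
time_s: 11.3
position: [0.4875, 0.1694, 0.0291]
tcp_rot: [[-1.0, 0.0, 0.002], [0.0, 1.0, -0.001], [-0.002, -0.001, -1.0]]
force: [-8.7, 1.3, 8.6]
opening: 0.411
grasp_force: 30.0
```

```bash
python3 d.py 510 169 29.3
```

```text
11.3 [487.47 169.38  29.14] shift [-22.53  -0.37  -0.12] yaw y 89.99 tilt [ 0.0016 -0.001 ] F [-8.72  1.33  8.62] M [0.282 1.844 0.048] j6 -83.1
```

Emit:
drive_tool([
  [[-1,0,0],[0,0,0]],
  [[-1,0,0],[0,0,0]],
  [[0,0,0],[0,0,0]],
])

```text
time_s: 11.6
position: [0.488, 0.1693, 0.0291]
tcp_rot: [[-1.0, 0.0, -0.002], [0.0, 1.0, -0.001], [0.002, -0.001, -1.0]]
force: [-11.0, 0.6, 10.2]
opening: 0.409
grasp_force: 30.0
```

Emit:
drive_tool([
  [[-1,0,0],[0,0,0]],
  [[-1,0,0],[0,0,0]],
  [[0,0,0],[0,0,0]],
])

```text
time_s: 11.9
position: [0.4891, 0.1693, 0.0291]
tcp_rot: [[-1.0, 0.0, -0.003], [0.0, 1.0, -0.001], [0.003, -0.001, -1.0]]
force: [-12.2, 1.4, 11.9]
opening: 0.411
grasp_force: 30.0
```

```bash
python3 d.py 510 169 29.3
```

```text
11.9 [489.07 169.29  29.14] shift [-20.93  -0.28  -0.24] yaw y 89.99 tilt [-0.0034 -0.0014] F [-12.15   1.43  11.95] M [0.328 2.258 0.048] j6 -83.2
```

Emit:
drive_tool([
  [[-1,0,-0.1],[0,-0.002,0]],
  [[-1,0,0],[0,0,0]],
  [[0,0,0],[0,0,0]],
])

```text
time_s: 12.2
position: [0.49, 0.1692, 0.0291]
tcp_rot: [[-1.0, 0.0, -0.004], [0.0, 1.0, -0.002], [0.004, -0.002, -1.0]]
force: [-13.7, 0.3, 11.9]
opening: 0.409
grasp_force: 30.0
```

Emit:
drive_tool([
  [[-1,0,-0.1],[0,-0.001,0]],
  [[-1,0,0],[0,0,0]],
  [[0,0,0],[0,0,0]],
])

```text
time_s: 12.5
position: [0.4907, 0.1692, 0.0292]
tcp_rot: [[-1.0, 0.0, -0.005], [0.0, 1.0, -0.002], [0.005, -0.002, -1.0]]
force: [-15.9, 0.5, 13.9]
opening: 0.411
grasp_force: 30.0
```

```bash
python3 d.py 510 169 29.3
```

```text
12.5 [490.67 169.18  29.15] shift [-19.33  -0.18  -0.25] yaw y 89.99 tilt [-0.0053 -0.0018] F [-15.88   0.47  13.91] M [0.413 2.661 0.026] j6 -83.2
```

Emit:
drive_tool([
  [[-0.5,0,-0.4],[0,-0.004,0]],
  [[-1,0,0],[0,0,0]],
  [[0,0,0],[0,0,0]],
])

```text
time_s: 12.8
position: [0.4962, 0.1692, 0.0292]
tcp_rot: [[-1.0, 0.0, 0.007], [0.0, 1.0, -0.001], [-0.007, -0.001, -1.0]]
force: [-8.4, 0.8, 3.2]
opening: 0.411
grasp_force: 30.0
```

Emit:
drive_tool([
  [[-1,0,-0.1],[0,-0.001,0]],
  [[-1,0,0],[0,0,0]],
  [[0,0,0],[0,0,0]],
])

```text
time_s: 13.1
position: [0.499, 0.1692, 0.0292]
tcp_rot: [[-1.0, 0.0, 0.009], [0.0, 1.0, -0.001], [-0.009, -0.001, -1.0]]
force: [-8.0, 1.0, 2.7]
opening: 0.41
grasp_force: 30.0
```

```bash
python3 d.py 510 169 29.3
```

```text
13.1 [498.97 169.2   29.18] shift [-11.03  -0.2   -0.02] yaw y 89.98 tilt [ 0.0087 -0.0012] F [-8.02  1.05  2.69] M [ 0.146  1.696 -0.026] j6 -83.2
```

The clips are now riding on the board, with the push down to 8 N. I'll level the tool and go on.

Emit:
drive_tool([
  [[-1,0,0.1],[0,0.007,0]],
  [[-1,0,0.1],[0,0,0]],
  [[0,0,0],[0,0,0]],
])

```text
time_s: 13.4
position: [0.5014, 0.1692, 0.0292]
tcp_rot: [[-1.0, 0.0, 0.003], [0.0, 1.0, -0.001], [-0.003, -0.001, -1.0]]
force: [-8.6, -1.2, 3.2]
opening: 0.415
grasp_force: 30.0
```

Emit:
drive_tool([
  [[-1,0,0],[0,0,0]],
  [[-1,0,0],[0,0,0]],
  [[0,0,0],[0,0,0]],
])

```text
time_s: 13.7
position: [0.5035, 0.1692, 0.0292]
tcp_rot: [[-1.0, 0.0, 0.003], [0.0, 1.0, -0.001], [-0.003, -0.001, -1.0]]
force: [-6.4, -0.8, 2.6]
opening: 0.41
grasp_force: 30.0
```

```bash
python3 d.py 510 169 29.3
```

```text
13.7 [503.47 169.2   29.17] shift [-6.53 -0.2  -0.11] yaw y 90.0 tilt [ 0.003  -0.0012] F [-6.44 -0.8   2.63] M [0.083 1.444 0.042] j6 -83.3
```

Emit:
drive_tool([
  [[-0.7,0,0],[0,0,0]],
  [[-0.7,0,0],[0,0,0]],
  [[0,0,0],[0,0,0]],
])

```text
time_s: 14.0
position: [0.5049, 0.1692, 0.0292]
tcp_rot: [[-1.0, 0.0, 0.003], [0.0, 1.0, -0.001], [-0.003, -0.001, -1.0]]
force: [-8.3, 0.5, 2.2]
opening: 0.409
grasp_force: 30.0
```

Emit:
drive_tool([
  [[-0.7,0,0],[0,0,0]],
  [[-0.7,0,0],[0,0,0]],
  [[0,0,0],[0,0,0]],
])

```text
time_s: 14.3
position: [0.5063, 0.1692, 0.0292]
tcp_rot: [[-1.0, 0.0, 0.003], [0.0, 1.0, -0.001], [-0.003, -0.001, -1.0]]
force: [-8.0, -0.2, 1.6]
opening: 0.413
grasp_force: 30.0
```

Emit:
drive_tool([
  [[-0.7,0,0],[0,0,0]],
  [[0,0,0],[0,0,0]],
])

```text
time_s: 14.5
position: [0.5091, 0.1693, 0.0292]
tcp_rot: [[-1.0, -0.0, 0.008], [-0.0, 1.0, -0.001], [-0.008, -0.001, -1.0]]
force: [-1.2, 0.1, -3.9]
opening: 0.407
grasp_force: 30.0
```

The board snapped in: it moved on by itself and the force fell. Now a gentle feel for the stop.

Emit:
drive_tool([
  [[-0.4,0,0.1],[0,0.005,0]],
  [[0,0,0],[0,0,0]],
])

```text
time_s: 14.7
position: [0.5101, 0.1695, 0.0293]
tcp_rot: [[-1.0, 0.001, 0.003], [0.001, 1.0, -0.0], [-0.003, -0.0, -1.0]]
force: [-5.6, 0.2, -1.4]
opening: 0.41
grasp_force: 30.0
```

Emit:
drive_tool([
  [[-0.4,0,0],[0,0,0]],
  [[0,0,0],[0,0,0]],
])

```text
time_s: 14.9
position: [0.5101, 0.1695, 0.0293]
tcp_rot: [[-1.0, 0.001, 0.003], [0.001, 1.0, -0.0], [-0.003, -0.0, -1.0]]
force: [-5.3, 0.6, -2.0]
opening: 0.413
grasp_force: 30.0
```

```bash
python3 d.py 510 169 29.3
```

```text
14.9 [510.11 169.45  29.34] shift [ 0.11 -0.45  0.04] yaw y 89.96 tilt [ 0.0026 -0.0005] F [-5.27  0.65 -2.04] M [-0.007  1.153 -0.025] j6 -83.4
```

Emit:
drive_tool([
  [[-0.5,0,0.1],[0,0,0]],
  [[0,0,0],[0,0,0]],
])

```text
time_s: 15.1
position: [0.5101, 0.1694, 0.0293]
tcp_rot: [[-1.0, 0.001, 0.002], [0.001, 1.0, -0.001], [-0.002, -0.001, -1.0]]
force: [-8.0, 0.7, -0.5]
opening: 0.408
grasp_force: 30.0
```

```bash
python3 d.py 510 169 29.3; python3 e.py
```

```text
15.1 [510.1  169.43  29.31] shift [ 0.1  -0.43  0.01] yaw y 89.96 tilt [ 0.0016 -0.0006] F [-8.05  0.67 -0.46] M [ 0.037  1.29  -0.104] j6 -83.4
203 152 171; rear x 454.66597564292 yaw -0.5749386884354715
right y [460.40452234 131.53180783  25.19143159]
```

View pics/c5.png

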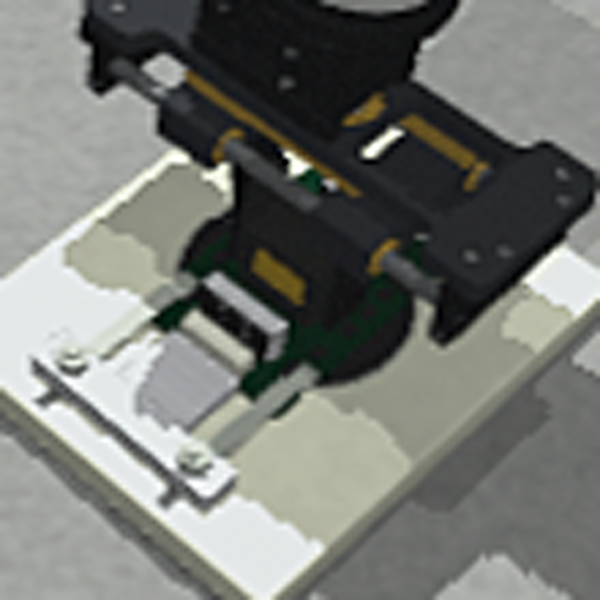

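The crop shows both clips over the board's front end, toes at about (180,290) and (310,378) in the notches, with the front edge at the stop tongue (190,385). I'll relax the push, open and retreat.

Emit:
drive_tool([
  [[0.6,0,0],[0,0,0]],
  [[0.4,0,0],[0,0,0]],
  [[0,0,0],[0,0,0]],
])

```text
time_s: 15.5
position: [0.5101, 0.1694, 0.0293]
tcp_rot: [[-1.0, 0.001, 0.004], [0.001, 1.0, -0.0], [-0.004, -0.0, -1.0]]
force: [-5.6, -0.6, -1.5]
opening: 0.41
grasp_force: 30.0
```

Emit:
drive_tool([
  [[0,0,0],[0,0,0]],
  [[0,0,0],[0,0,0]],
  [[0,0,0],[0,0,0]],
  [[0,0,0],[0,0,0]],
  [[0,0,0],[0,0,0]],
], gripper=0.7)

```text
time_s: 16.0
position: [0.5136, 0.1696, 0.0304]
tcp_rot: [[-1.0, 0.0, 0.012], [0.0, 1.0, 0.0], [-0.012, 0.0, -1.0]]
force: [0.0, 0.7, -1.1]
opening: 0.685
grasp_force: 0.0
```

Emit:
drive_tool([
  [[0,0,-5],[0,0,0]],
  [[0,0,-15],[0,0,0]],
  [[0,0,-30],[0,0,0]],
  [[0,0,-40],[0,0,0]],
  [[0,0,-40],[0,0,0]],
])

```text
time_s: 16.5
position: [0.5111, 0.1695, 0.1615]
tcp_rot: [[-1.0, 0.0, 0.009], [0.0, 1.0, -0.0], [-0.009, -0.0, -1.0]]
force: [1.2, 0.7, -0.0]
opening: 0.699
grasp_force: 0.0
```

Emit:
drive_tool([
  [[10,-45,0],[0,0,0]],
  [[10,-45,0],[0,0,0]],
  [[10,-45,0],[0,0,0]],
  [[10,-45,0],[0,0,0]],
  [[0,0,0],[0,0,0]],
])

```text
time_s: 17.0
position: [0.471, -0.015, 0.1603]
tcp_rot: [[-1.0, 0.007, 0.011], [0.007, 1.0, -0.002], [-0.011, -0.002, -1.0]]
force: [0.1, 1.3, -0.1]
opening: 0.699
grasp_force: 0.0
```

```bash
python3 - <<'E'
from h import *
a=capture('scene')[:,:,::-1];b=capture('top')[:,:,::-1];cv2.imwrite('pics/raw_b6.png',b)
o=np.zeros((440,800,3),np.uint8);o[:400,:400]=cv2.resize(a[230:320,290:380],(400,400),interpolation=2);o[:,400:]=cv2.resize(b[130:218,118:198],(400,440),interpolation=2);cv2.imwrite('pics/c6.png',o)
s=read_state();print(s["time_s"],s["position"],s["force"])
E
```

```text
17.1 [ 0.47148901 -0.01130489  0.16018664] [-0.39017932  0.92481564  0.24703307]
```

View pics/c6.png

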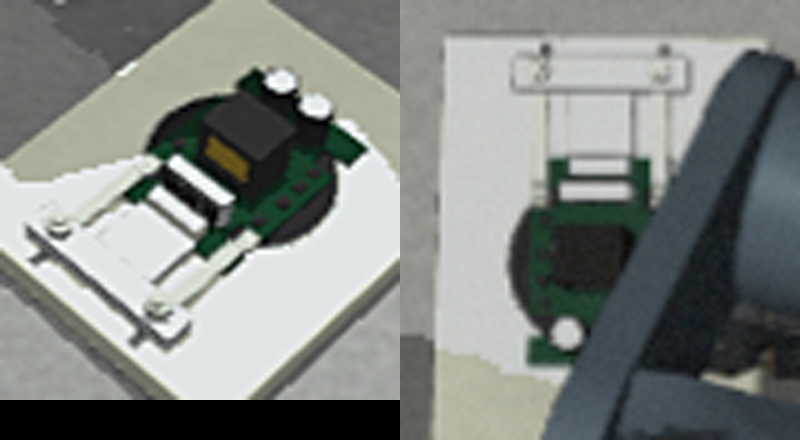

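The board sits square, its front edge against the tongue (top crop (600,158)) and both clips down in the notches. The gripper is clear, so I'm handing in.

```bash
python3 -c "
from rig import hand_in;print(hand_in())"
```

```text
the job is handed in; nothing more can be done
None
```

The converter board sits square against the back stop, with both clips snapped into its notches. The gripper has let go and is clear, and I handed the job in at about 17 s; the highest readings I saw were about 16 N of push and 18 N of press on the stage.

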